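Return a puzzle board through the slot of the returns box

TASK

Hand in the oblong puzzle board with the three inlaid shapes: lay it flat on the landing shelf of the returns box and push it lengthways through the slot until it drops completely inside the box. Leave the wooden star, fish and duck lying around it where they are.

Things in the scene. Friction and masses are not known exactly. Their poses are not given: they have to be found in the camera images.
- board_center (a point): Centre (half-way up) of the oblong puzzle board: loose, flat, plain birch, 140 mm long (its x axis), 58 mm wide (y), 14 mm thick (z up), 60 to 120 g, with a disc, a square and a triangle of dark wood inlaid flush in its upper face. It starts lying flat on the table (another, square board there is not part of the job). Either end may go first.
- board_disc_end (a point): Middle of the oblong board's end face nearest the disc inlay (70 mm from its centre along its -x)
- board_tri_end (a point): Middle of its other end face, nearest the triangle (70 mm from its centre along its +x)
- slot (a point): Slot of the returns box: this point is at mid-width on the inner edge of the landing shelf, on its upper surface, 50 mm above the table. x points level into the box, y along the slot. The opening is 64 mm wide and 20 mm high. The level shelf, 170 mm wide, reaches from x = -115 to 0 mm; behind its edge the inside drops 40 mm: the board tips over the edge, and falls in when its tail is pushed some 3 to 8 mm past it.
- returns_box: Fixed plywood returns box with a clear lid. Origin on the table straight below slot, same axes. Side jambs x = -4 to 28 mm, 20 mm tall; bevelled lead-ins flare the mouth to 88 mm at x = -22 mm (102 mm over their outsides). Rail over the slot: front face at x = 18 mm, so a fingertip can follow the board past the shelf edge. Rail and lid top 99 mm above the table. Inside: x = 0 to 226 mm, 152 mm wide, floor 10 mm above the table.
- star: yellow five-pointed wooden star lying flat, 88 mm across the points, 20 mm thick; bystander lying near one end of the oblong board. Origin: centre of its underside
- fish: blue wooden fish shape lying flat, about 104 x 48 x 20 mm; bystander lying beside the oblong board. Origin: on its underside near the middle
- duck: red wooden duck standing upright, about 112 mm long, 36 mm thick, 85 mm high; bystander. Origin: centre of its underside
There are look-alikes about, which are no part of the job. What is shaped like the part that bears board_center but green or pink is not meant.

How it is judged:
On the way:
1. the board lies level and lengthways in the slot mouth: its front end is through the slot while its middle is still over the landing shelf (x of board_center in the frame of slot between -0.042 and 0 m and y of board_center in the frame of slot between -0.012 and 0.012 m and z of board_center in the frame of slot between 0 and 0.025 m and angle between the x axis of board_center and the x axis of slot, either way round below 0.2 rad and angle between board_center's own z axis and vertical below 0.2 rad), for 0.1 s.
At the end, for the whole second after the job is handed in: The oblong board has gone in through the slot and is wholly inside the returns box: both its ends are behind the inner edge of the landing shelf, between the box walls and at least 5 mm below the level of the shelf; it is at rest and released (x of board_disc_end in the frame of slot between 0 and 0.235 m and y of board_disc_end in the frame of slot between -0.08 and 0.08 m and z of each of board_disc_end, board_tri_end in the frame of slot below -0.005 m and x of board_tri_end in the frame of slot between 0 and 0.235 m and y of board_tri_end in the frame of slot between -0.08 and 0.08 m and linear speed of board below 0.02 m/s and contact force between the fingers and board below 0.1 N); the robot touches nothing.
It fails at once if the star, the fish or the duck is shifted by more than 30 mm (distance of any of star, fish, duck from where it was at the start of the episode above 0.03 m).
It also fails if it takes over 45 s, if anything falls off the work surface, if the arm or the gripper's body presses on something with over 40 N, if the wrist force passes 120 N, or if a joint passes its speed limit or range.

ROBOT

A 7-joint arm with a two-finger parallel gripper is mounted at the origin on the work surface. World frame = base frame: x ahead of the robot, y to its left, z up, the work surface at z = 0. Lengths are in m, angles in rad, forces in N, time in s.
With the tool pointing down it reaches from about 0.425 to 0.925 m from the base axis. Payload 6.8 kg.
Tool frame: the origin (TCP) lies on the centre line of the jaws, within the pads' length; the fingertips stand 14 mm ahead of it and the grasp point (between the pads) lies 5 mm behind it; z points along the fingers, y is the line along which they close (so a half turn about z gives the same grasp; the last joint's range is limited). The gripper opens to 85 mm and grips with 20 to 120 N. Pads are 22 mm wide; open, the fingers measure 114 mm over their backs; the gripper's body (76 mm by 85 mm) begins 54 mm behind the grasp point. The pads swing forward as they close: fully open they stand 13 mm farther back than shut.
Start: joints at [1.126, 0.477, 0.022, 1.555, -0.011, 1.109, -0.083], TCP at [0.223, -0.637, 0.245] pointing down, gripper open.
Joint ranges: [-2.96, 2.96], [-0.34, 2.1], [-1.41, 1.46], [0.24, 2.44], [-1.37, 4.51], [0.17, 1.92], [-2.96, 2.96]. Speed limits (rad/s): [2.39, 2.39, 3.14, 3.14, 3.14, 3.14, 3.14].

INTERFACE

Orientations are given as a unit quaternion [x, y, z, w].
In Python, from station import robot, capture gives the robot as it stands.
- The arm moves only by the shell command python3 -m handwheel 'ROWS' [OPENING] [FORCE]. ROWS is JSON, a list of rows, each a list of 2 entries, a list of its own where there are three numbers: the shift along the tool's x, y, z scaled (see below), then the turn, a rotation vector about the tool's x, y, z scaled (see below). A call has 1 to 12 rows; each row is the pose to reach, as a shift and turn from the pose commanded when the call began, along the tool's axes at that moment, turning the shorter way round; what a row does not reach only later rows make up. The controller multiplies each number of a shift by 100 mm and each number of a turn by 360 degrees. A row lasts 1/8 s, in which the tool goes at most 62.5 mm and 10.7 degrees, less where a joint would pass 70% of its speed; a pose out of reach is approached as far as the arm can. A call with a number of a shift or a turn outside -1 to 1 is refused whole. A call with a gripper value outside its range is refused whole. OPENING is the gripper command: -1 is shut, 1 is fully open, values between are in proportion, set as the call begins (- or left out, the last holds). The fingers move at their own pace and stop on an object; FORCE is the grip in N (left out, the last holds). Time passes only in rows, so rows that repeat a pose let the fingers close. It gives the time, the measured TCP pose, the force, the opening and the grip force at its end, in the units of the state.
- robot.sense(): the state, without advancing time (a new reading comes with each control period).
- capture(name): name is "side" or "top" or "wrist"; returns a dict with "pixels" (400x640x3 uint8, red, green, blue), "fx", "fy", "cx", "cy" (pixels), "world_to_cam" (4x4, takes a point from world to camera coordinates). Camera axes: x right, y down, z forward; pixel columns grow to the right and rows downward; lengths in m; the calibration is good to about 2 mm. A picture is of the moment at which its call begins. There is no depth.
- robot.sign_off(): hands the job in; it is judged then, once.
The state is a dict: "time_s": time; "joint_pos": joint angles; "dq": joint speeds; "joint_efforts": joint torques, N m; "ee_pos": TCP position; "tcp_rot": TCP orientation; "force": force on the tool from outside, world axes, zero at the start; "torque": the same for the moment, N m; "finger_gap": finger opening in m; "grasp_force": force on a finger pad.
Only numpy, scipy, OpenCV 4.12 (cv2) and the standard library are available. Lean on these libraries where they do the work, as an engineer would, in place of code of your own. Each camera call takes 0.05 s, during which the arm holds its last target. There are 200 camera calls.

## Working session

There is one attempt and no reset: what is moved stays moved. The work goes in short steps, Python scripts to look and compute and a shell command to move; the robot and the scene stay as the last step left them, time stands still between calls to the robot, and variables do not carry over. Pictures are saved under pics/ and viewed, at most 10 in all, crops included, and the job is handed in when it is done.

```bash
mkdir -p pics; python3 - <<'E'
from station import robot,capture
import cv2,pickle
print(robot.sense())
for n in("top","side"):
    c=capture(n);pickle.dump(c,open(n+".pkl","wb"));cv2.imwrite(f"pics/{n}0.png",c["pixels"][:,:,::-1])
    print(n,c["fx"],c["cx"],c["cy"],c["world_to_cam"])
E
```

```text
{'time_s': 0.0, 'joint_pos': array([ 1.12587732,  0.47779293,  0.02234675,  1.5564538 , -0.01148133,
        1.10928304, -0.08312272]), 'dq': array([-3.51124342e-03,  1.11233784e-03,  1.74591025e-04,  1.80742649e-04,
        1.37178440e-04,  8.10055249e-05, -1.21806589e-03]), 'joint_efforts': array([-6.35678080e-04, -5.96458375e+01,  1.60796173e+00, -2.81204921e+01,
        1.25232138e-02,  9.45267297e-03, -1.32331607e-05]), 'ee_pos': array([ 0.22287151, -0.63654882,  0.24432964]), 'tcp_rot': array([ 9.85852121e-01,  1.67614970e-01, -2.27019701e-04, -8.75441835e-04]), 'force': array([ 0.25429873, -1.03888187, -0.29550993]), 'torque': array([ 0.03247597,  0.01685711, -0.02319731]), 'grasp_force': 0.0, 'finger_gap': 0.08568209188403333}
top 430.4491014040411 320.2758145600443 203.8382108059631 [[ 0.0054961  -0.99989168  0.01365356  0.1496849 ]
 [-0.98529462 -0.00774662 -0.1706883   0.59732726]
 [ 0.17077558 -0.01251466 -0.98523047  1.00870788]
 [ 0.          0.          0.          1.        ]]
side 375.367616041701 315.8225701111555 202.06411574689952 [[-0.9125346  -0.40898237 -0.00374548  0.5891697 ]
 [-0.2899489   0.65334781 -0.69933274  0.1174541 ]
 [ 0.28846186 -0.63707932 -0.71478646  0.91990016]
 [ 0.          0.          0.          1.        ]]
```

View pics/top0.png

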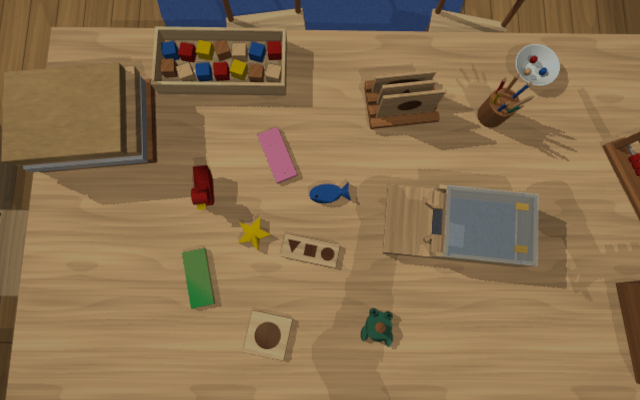

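View pics/side0.png

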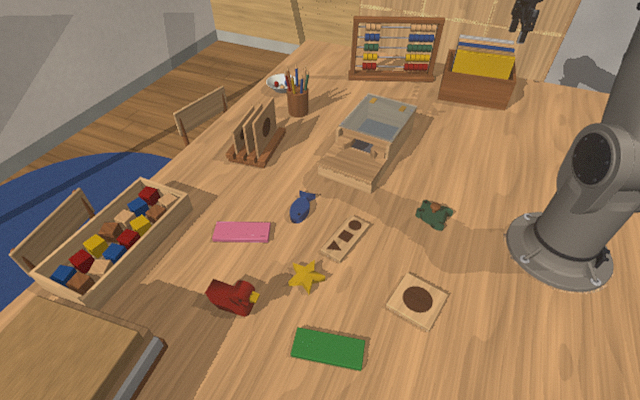

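The top view shows the board at about (310,250), with the triangle end at left near the star (254,233). The fish is at (330,194), the duck at (202,187), and the box shelf spans columns 386–435, with the slot at about (433,222). In the side view the board is at about (346,238) and the box at about (365,140). The board already points disc end towards the box. I'll zoom in for corner positions.

```bash
python3 - <<'E'
import cv2,pickle
c=pickle.load(open("top.pkl","rb"))["pixels"][:,:,::-1]
cv2.imwrite("pics/zA.png",cv2.resize(c[175:275,240:360],None,fx=6,fy=6,interpolation=cv2.INTER_CUBIC)[:600])
cv2.imwrite("pics/zB.png",cv2.resize(c[178:278,380:510],None,fx=6,fy=6,interpolation=cv2.INTER_CUBIC)[:600])
E
```

```text
(no output)
```

View pics/zA.png

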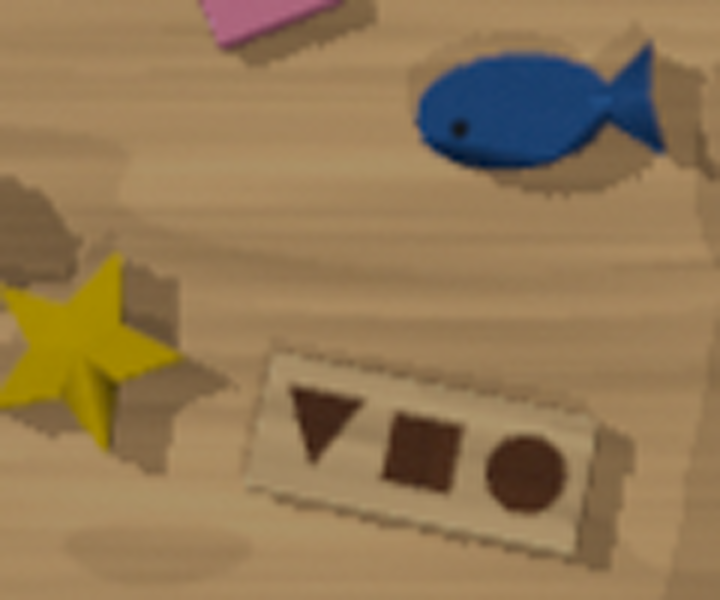

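View pics/zB.png

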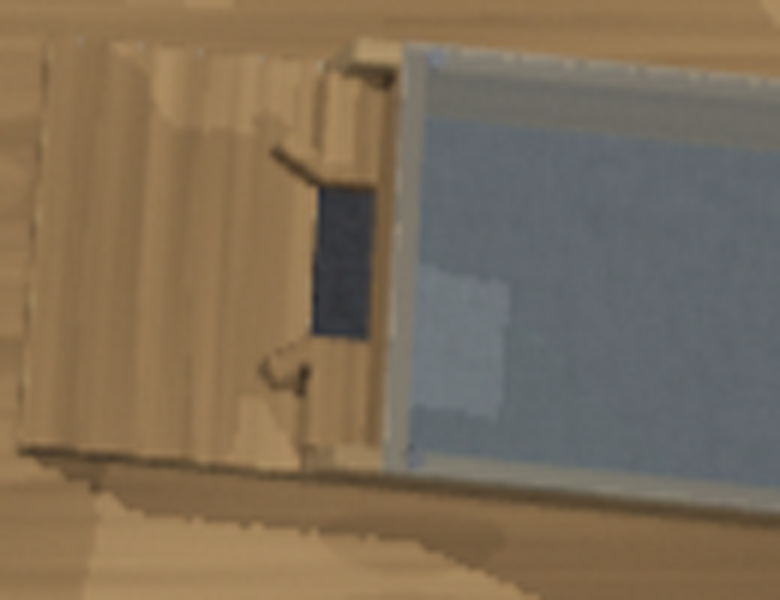

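Zoom A: the board's top-face corners are (275,352), (597,418), (575,555), (248,485). Zoom B: the shelf's outer corners are (48,40) and (22,450), and the slot's inner edge runs from (320,185) to (312,335).

```bash
cat > h.py <<'E'
import numpy as np,pickle,cv2
from scipy.optimize import least_squares
from scipy.spatial.transform import Rotation as R
def proj(c,P):
    p=np.c_[P,np.ones(len(P))]@np.array(c["world_to_cam"]).T
    return np.c_[c["fx"]*p[:,0]/p[:,2]+c["cx"],c["fy"]*p[:,1]/p[:,2]+c["cy"]]
def fit(c,L,uv,g):  # planar pose x,y,yaw of local points L
    f=lambda q:(proj(c,np.c_[q[0]+np.cos(q[2])*L[:,0]-np.sin(q[2])*L[:,1],q[1]+np.sin(q[2])*L[:,0]+np.cos(q[2])*L[:,1],L[:,2]])-uv).ravel()
    s=least_squares(f,g); return s.x,s.fun
def go(s,pos,yaw): # shift/turn units to TCP pos, tool down, tool-x heading yaw
    r=R.from_quat(s["tcp_rot"]); t=R.from_euler("ZX",[yaw,np.pi])
    return (r.inv().apply(np.array(pos)-s["ee_pos"])/.1).round(3),((r.inv()*t).as_rotvec()/2/np.pi).round(4)
E
python3 - <<'E'
from h import *
from station import robot
c=pickle.load(open("top.pkl","rb"))
k=lambda a,o:(np.array(a)+.5)/6-.5+np.array(o)
# board: +x = triangle end; image left. y = z x x
b=k([(275,352),(597,418),(575,555),(248,485)],(240,175))
for h in(.07,):
    L=np.array([[h,-.029,.014],[-h,-.029,.014],[-h,.029,.014],[h,.029,.014]])
q,e=fit(c,L,b,[.4,.15,1.4]);print("board",q,np.degrees(q[2]),e.round(1))
x=k([(48,40),(22,450),(320,185),(312,335)],(380,178))
L=np.array([[-.115,.085,.05],[-.115,-.085,.05],[0,.032,.05],[0,-.032,.05]])
p,e=fit(c,L,x,[.5,-.1,-1.6]);print("slot",p,np.degrees(p[2]),e.round(1))
d=pickle.load(open("side.pkl","rb"));
g=np.array([[np.cos(q[2]),-np.sin(q[2])],[np.sin(q[2]),np.cos(q[2])]])
print("side board corners",proj(d,np.array([[*(q[:2]+g@[a,bb]),.014] for a,bb in((.07,-.029),(-.07,-.029),(-.07,.029),(.07,.029))])).round(0))
u=np.array([np.cos(p[2]),np.sin(p[2])]);v=np.array([-u[1],u[0]])
print("side shelf corners",proj(d,np.array([[*(p[:2]+a*u+bb*v),.05] for a,bb in((-.115,.085),(-.115,-.085),(0,.032),(0,-.032))])).round(0))
gp=q[:2]+g@[.042,0];print("grasp",gp,go(robot.sense(),[*gp,.245],q[2]))
E
```

```text
board [0.48551575 0.17778301 1.37552832] 78.81196745242556 [-0.2 -0.3  0.8 -0.1 -0.  -0.  -0.6  0.3]
slot [ 0.55525196 -0.12115006 -1.64225722] -94.09440770829352 [-0.4 -0.4  0.4 -0.3 -0.3 -0.   0.2  0.8]
side board corners [[320. 248.]
 [350. 214.]
 [369. 223.]
 [340. 260.]]
side shelf corners [[317. 163.]
 [372. 181.]
 [350. 146.]
 [370. 152.]]
grasp [0.49366499 0.21898483] (array([ 5.383e+00, -7.180e+00,  6.000e-03]), array([-2.000e-04, -1.000e-04, -1.653e-01]))
```

```bash
python3 -m handwheel '[[[0.2,-0.2,0],[0,0,-0.028]],[[0.4,-0.4,0],[0,0,-0.056]],[[0.6,-0.6,0],[0,0,-0.084]],[[0.8,-0.8,0],[0,0,-0.112]],[[1,-1,0],[0,0,-0.139]],[[1,-1,0],[0,0,-0.165]]]' 1 40
python3 -m handwheel '[[[0.5,0.25,0],[0,0,0]],[[1,0.5,0],[0,0,0]]]'
python3 -m handwheel '[[[0.5,0.25,0],[0,0,0]],[[1,0.5,0],[0,0,0]]]'
python3 -m handwheel '[[[0.5,0,0],[0,0,0]],[[1,0,0],[0,0,0]]]'
python3 -m handwheel '[[[0.5,0,0],[0,0,0]],[[1,0,0],[0,0,0]]]'
python3 -m handwheel '[[[0.5,0,0],[0,0,0]],[[1,0,0],[0,0,0]]]'
python3 -m handwheel '[[[0.5,-0.1,0],[0,0,0]],[[1,-0.2,0],[0,0,0]],[[1,-0.2,0],[0,0,0]]]'
python3 - <<'E'
from h import *
from station import robot
s=robot.sense();print(s["joint_pos"]);print(go(s,[.4937,.2190,.12],1.3755))
E
```

```text
time_s: 0.85
ee_pos: [0.286, -0.5072, 0.2451]
tcp_rot: [0.77, 0.638, 0.001, -0.001]
force: [-0.3, 0.0, -0.2]
finger_gap: 0.0853
grasp_force: 0.0
time_s: 1.1
ee_pos: [0.3532, -0.4205, 0.2449]
tcp_rot: [0.774, 0.633, 0.0, -0.0]
force: [0.1, -0.4, 1.0]
finger_gap: 0.085
grasp_force: 0.0
time_s: 1.35
ee_pos: [0.4223, -0.3316, 0.2451]
tcp_rot: [0.773, 0.634, -0.0, -0.0]
force: [0.4, -0.8, 0.1]
finger_gap: 0.0855
grasp_force: 0.0
time_s: 1.6
ee_pos: [0.4415, -0.2333, 0.245]
tcp_rot: [0.773, 0.634, -0.0, -0.0]
force: [1.1, 0.6, -0.1]
finger_gap: 0.0856
grasp_force: 0.0
time_s: 1.85
ee_pos: [0.4608, -0.1355, 0.2451]
tcp_rot: [0.773, 0.634, -0.0, -0.0]
force: [0.6, -0.8, -0.6]
finger_gap: 0.0853
grasp_force: 0.0
time_s: 2.1
ee_pos: [0.4804, -0.0375, 0.2452]
tcp_rot: [0.773, 0.634, -0.0, 0.0]
force: [0.3, -0.1, -0.5]
finger_gap: 0.0853
grasp_force: 0.0
time_s: 2.48
ee_pos: [0.4799, 0.0675, 0.2455]
tcp_rot: [0.771, 0.637, 0.001, -0.001]
force: [0.1, -1.4, -0.6]
finger_gap: 0.0852
grasp_force: 0.0
[ 0.27390257  0.21629401 -0.61232692  1.96508401  0.14502085  1.00265675
 -0.595373  ]
(array([ 1.511, -0.15 ,  1.257]), array([-0.    , -0.0003,  0.0009]))
```

```bash
python3 -m handwheel '[[[0.38,-0.04,0.1],[0,0,0]],[[0.75,-0.08,0.2],[0,0,0]]]'
python3 -m handwheel '[[[0.38,-0.04,0.45],[0,0,0]],[[0.75,-0.07,0.9],[0,0,0]],[[0.75,-0.07,0.9],[0,0,0]],[[0.75,-0.07,0.9],[0,0,0]]]'
python3 - <<'E'
from h import *
from station import robot,capture
s=robot.sense();print(go(s,[.4937,.2190,.12],1.3755))
c=capture("wrist");pickle.dump(c,open("wrist.pkl","wb"));cv2.imwrite("pics/w1.png",c["pixels"][:,:,::-1])
q=[.4855,.1778,1.3755];g=np.array([[np.cos(q[2]),-np.sin(q[2])],[np.sin(q[2]),np.cos(q[2])]])
print(proj(c,np.array([[*(q[:2]+g@[a,bb]),.014] for a,bb in((.07,-.029),(-.07,-.029),(-.07,.029),(.07,.029))])).round(0))
E
```

```text
time_s: 2.72
ee_pos: [0.4877, 0.1374, 0.2249]
tcp_rot: [0.774, 0.633, -0.0, 0.0]
force: [0.9, 0.0, -0.4]
finger_gap: 0.0856
grasp_force: 0.0
time_s: 3.22
ee_pos: [0.4955, 0.2117, 0.1354]
tcp_rot: [0.774, 0.634, -0.0, 0.0]
force: [0.1, -0.6, -0.2]
finger_gap: 0.0853
grasp_force: 0.0
(array([ 0.068, -0.032,  0.153]), array([-0.    ,  0.0002, -0.0005]))
[[349. 160.]
 [346. 295.]
 [290. 296.]
 [284. 160.]]
```

View pics/w1.png

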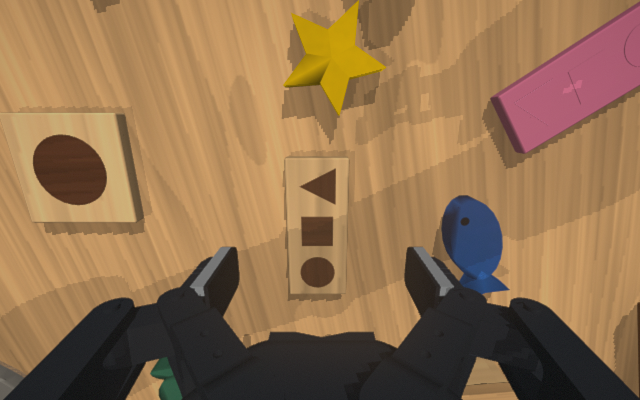

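The wrist view shows the board's corners at (349,157), (346,297), (289,297) and (285,157), within about 3 px of prediction. The star is above its triangle end and the fish is well off to the right, so I'll descend and grip.

```bash
python3 -m handwheel '[[[0.06,-0.03,0.4],[0,0,0]],[[0.06,-0.03,0.8],[0,0,0]],[[0.06,-0.03,1],[0,0,0]]]'
python3 -m handwheel '[[[0,0,0.12],[0,0,0]],[[0,0,0.24],[0,0,0]],[[0,0,0.24],[0,0,0]],[[0,0,0.24],[0,0,0]]]'
python3 - <<'E'
from h import *
from station import robot
print(go(robot.sense(),[.4937,.2190,.011],1.3755))
E
python3 -m handwheel '[[[0,0,0],[0,0,0]],[[0,0,0],[0,0,0]],[[0,0,0],[0,0,0]],[[0,0,0],[0,0,0]],[[0,0,0],[0,0,0]],[[0,0,0],[0,0,0]]]' -1 40
```

```text
time_s: 3.65
ee_pos: [0.4939, 0.2176, 0.0349]
tcp_rot: [0.774, 0.633, -0.0, 0.001]
force: [0.5, -0.4, -0.3]
finger_gap: 0.0854
grasp_force: 0.0
time_s: 4.15
ee_pos: [0.4939, 0.2198, 0.012]
tcp_rot: [0.773, 0.634, 0.001, 0.0]
force: [-0.8, 0.0, 0.5]
finger_gap: 0.0855
grasp_force: 0.0
(array([-0.008, -0.   ,  0.01 ]), array([ 0.0001, -0.0001, -0.0003]))
time_s: 4.9
ee_pos: [0.4938, 0.2198, 0.012]
tcp_rot: [0.773, 0.634, 0.0, 0.0]
force: [-1.3, 0.3, 6.3]
finger_gap: 0.0568
grasp_force: 42.7
```

```bash
python3 -m handwheel '[[[0,0,-0.1],[0,0,0]],[[0,0,-0.4],[0,0,0]],[[0,0,-0.75],[0,0,0]],[[0,0,-1],[0,0,0]],[[0,0,-1],[0,0,0]]]'
cat >> h.py <<'E'
SL=[.55525,-.12115];SY=-1.64226
def slot2w(x,y): return [SL[0]+x*np.cos(SY)-y*np.sin(SY),SL[1]+x*np.sin(SY)+y*np.cos(SY)]
E
python3 - <<'E'
from h import *
from station import robot
s=robot.sense();print(slot2w(-.14,0),go(s,[*slot2w(-.14,0),.112],SY+np.pi))
E
```

```text
time_s: 5.52
ee_pos: [0.4946, 0.2201, 0.1135]
tcp_rot: [0.773, 0.634, 0.002, 0.001]
force: [0.8, 0.2, -0.6]
finger_gap: 0.0566
grasp_force: 43.0
[np.float64(0.5652464004791494), np.float64(0.018492658158101763)] (array([-1.838,  1.089,  0.014]), array([ 0.0006, -0.0003, -0.0201]))
```

```bash
python3 -m handwheel '[[[-0.25,0.14,0],[0,0,0]],[[-0.6,0.34,0],[0,0,0]],[[-0.95,0.55,0],[0,0,0]]]'
python3 -m handwheel '[[[-0.35,0.22,0],[0,0,-0.01]],[[-0.7,0.43,0],[0,0,-0.02]],[[-0.88,0.54,0],[0,0,-0.02]],[[-0.88,0.54,0],[0,0,-0.02]],[[-0.88,0.54,0],[0,0,-0.02]]]'
python3 - <<'E'
from h import *
from station import robot,capture
s=robot.sense();print(go(s,[*slot2w(-.14,0),.064],SY+np.pi))
for n in("top","wrist"):
    c=capture(n);pickle.dump(c,open(n+"2.pkl","wb"));P=c["pixels"][:,:,::-1]
    cv2.imwrite(f"pics/{n}2.png",P if n=="wrist" else cv2.resize(P[170:290,340:480],None,fx=5,fy=5,interpolation=cv2.INTER_CUBIC))
E
```

```text
time_s: 5.9
ee_pos: [0.5282, 0.1144, 0.1104]
tcp_rot: [0.773, 0.634, -0.001, -0.0]
force: [0.7, 0.3, -0.2]
finger_gap: 0.0573
grasp_force: 43.0
time_s: 6.52
ee_pos: [0.5636, 0.02, 0.1108]
tcp_rot: [0.732, 0.682, -0.0, -0.001]
force: [-0.2, 0.7, -1.1]
finger_gap: 0.0572
grasp_force: 43.0
(array([-0.014,  0.018,  0.468]), array([-0.0002, -0.0001,  0.0002]))
```

View pics/top2.png

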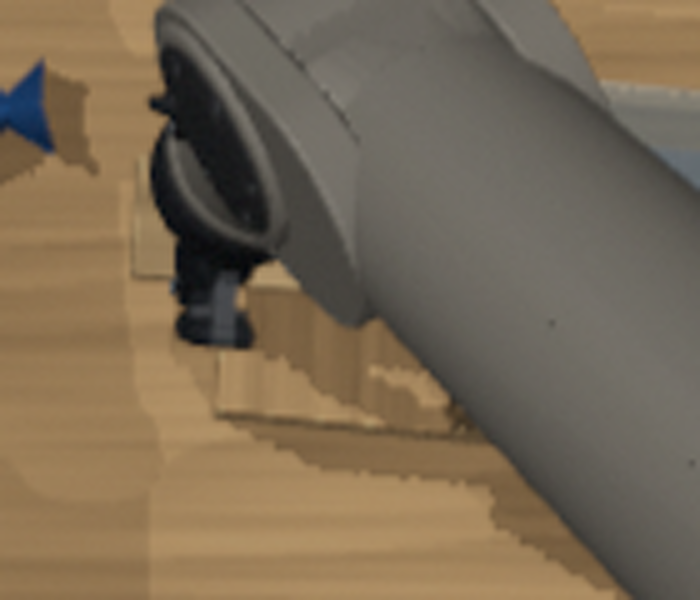

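View pics/wrist2.png

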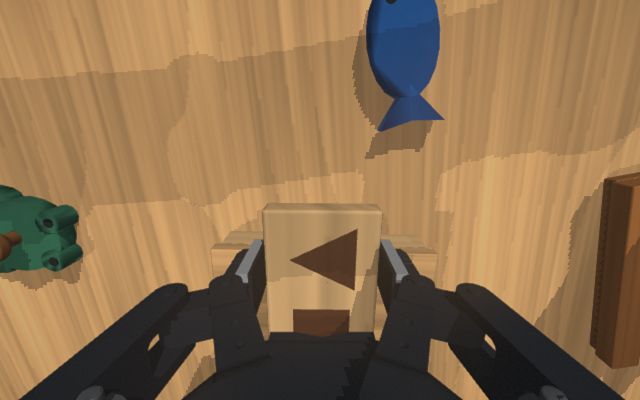

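The top view is mostly blocked by the arm. In the wrist view the board is held squarely, columns 265–382 with its tail edge at row 207. The shelf's front corners are at about (212,247) and (436,250), centred behind it.

```bash
python3 - <<'E'
from h import *
c=pickle.load(open("wrist2.pkl","rb"))
print(proj(c,np.array([[*slot2w(-.115,y),.05] for y in(-.085,.085)])).round(1))
# held board tail corners predicted from TCP (top face z=.111-.012+.014)
t=np.array([.5636,.0198]);u=np.array([np.cos(SY),np.sin(SY)]);v=np.array([-u[1],u[0]])
print(proj(c,np.array([[*(t+u*-.0275+v*y),.113] for y in(-.029,.029)])).round(1))
E
python3 -m handwheel '[[[0,0.02,0.1],[0,0,0]],[[-0.01,0.02,0.25],[0,0,0]],[[-0.01,0.02,0.4],[0,0,0]],[[-0.01,0.02,0.46],[0,0,0]],[[-0.01,0.02,0.46],[0,0,0]],[[-0.01,0.02,0.46],[0,0,0]]]'
python3 - <<'E'
from h import *
from station import robot,capture
s=robot.sense();print(go(s,[*slot2w(-.14,0),.064],SY+np.pi))
c=capture("side");cv2.imwrite("pics/s3.png",cv2.resize(c["pixels"][90:240,260:460,::-1],None,fx=4,fy=4,interpolation=cv2.INTER_CUBIC))
E
```

```text
[[209.1 253.9]
 [436.4 254.4]]
[[259.7 214. ]
 [380.5 214.2]]
time_s: 7.38
ee_pos: [0.5667, 0.0177, 0.0656]
tcp_rot: [0.732, 0.681, 0.0, 0.0]
force: [-0.1, 0.9, -0.6]
finger_gap: 0.057
grasp_force: 43.0
(array([ 0.007, -0.015,  0.016]), array([ 0.0001, -0.    , -0.    ]))
```

View pics/s3.png

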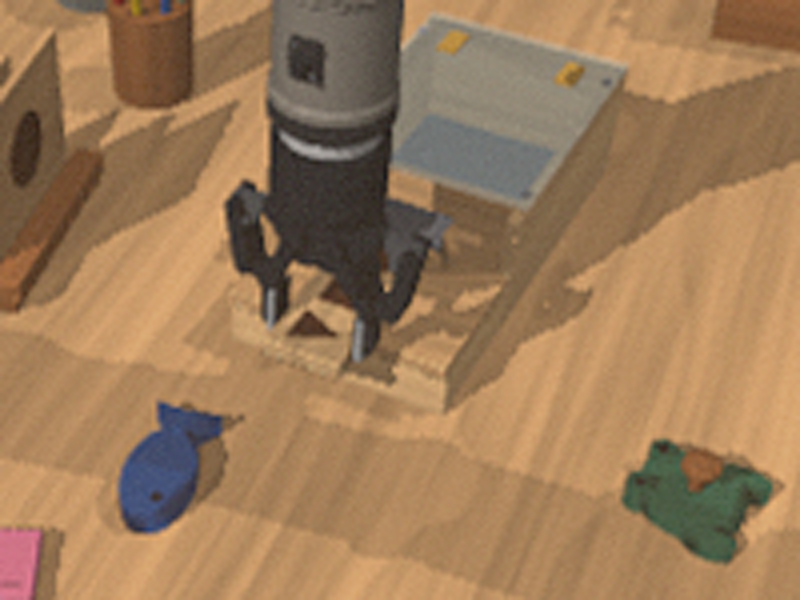

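The side view shows the board held level just above the shelf, with the fish and frog clear of it. Now I'll slide it in slowly while watching the force.

```bash
python3 -m handwheel '[[[0,-0.02,0.01],[0,0,0]],[[-0.05,-0.02,0.01],[0,0,0]],[[-0.1,-0.02,0.01],[0,0,0]],[[-0.15,-0.02,0.01],[0,0,0]],[[-0.2,-0.02,0.01],[0,0,0]],[[-0.25,-0.02,0.01],[0,0,0]],[[-0.3,-0.02,0.01],[0,0,0]],[[-0.3,-0.02,0.01],[0,0,0]]]'
python3 -m handwheel '[[[-0.05,0,0],[0,0,0]],[[-0.1,0,0],[0,0,0]],[[-0.15,0,0],[0,0,0]],[[-0.2,0,0],[0,0,0]],[[-0.25,0,0],[0,0,0]],[[-0.3,0,0],[0,0,0]],[[-0.34,0,0],[0,0,0]],[[-0.34,0,0],[0,0,0]],[[-0.34,0,0],[0,0,0]]]'
python3 - <<'E'
from h import *
from station import robot,capture
s=robot.sense();print(go(s,[*slot2w(-.075,0),.063],SY+np.pi))
c=capture("wrist");cv2.imwrite("pics/w4.png",c["pixels"][:,:,::-1])
E
```

```text
time_s: 8.43
ee_pos: [0.5621, -0.0129, 0.0642]
tcp_rot: [0.732, 0.681, -0.0, 0.0]
force: [0.0, 0.8, -1.1]
finger_gap: 0.0569
grasp_force: 43.0
time_s: 9.55
ee_pos: [0.5598, -0.0459, 0.0643]
tcp_rot: [0.732, 0.681, 0.0, -0.0]
force: [-0.2, 0.2, -0.6]
finger_gap: 0.0572
grasp_force: 43.0
(array([-0.004,  0.008,  0.013]), array([ 0., -0.,  0.]))
```

View pics/w4.png

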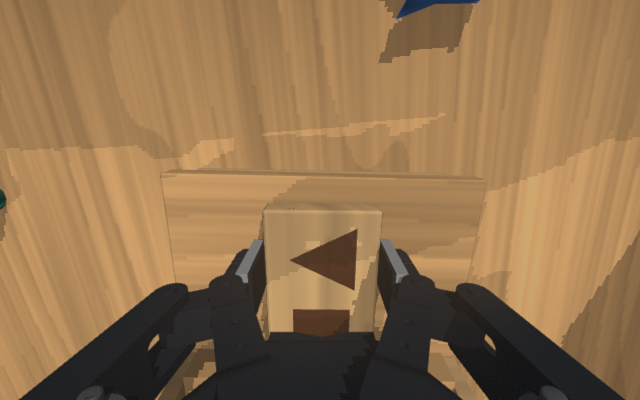

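The wrist view shows the board still held (columns 265–382), with the shelf's outer edge at row 173, and the force stays near zero. I'll push on until the board's centre is about 8 mm short of the edge, lower, release, back off behind the tail and shut the fingers.

```bash
python3 -m handwheel '[[[-0.05,0,0],[0,0,0]],[[-0.1,0,0],[0,0,0]],[[-0.15,0,0],[0,0,0]],[[-0.2,0,0],[0,0,0]],[[-0.23,0,0],[0,0,0]],[[-0.23,0,0.01],[0,0,0]],[[-0.23,0,0.02],[0,0,0]],[[-0.23,0,0.02],[0,0,0]]]'
python3 -m handwheel '[[[0,0,0],[0,0,0]],[[0,0,0],[0,0,0]],[[0,0,0],[0,0,0]],[[0,0,-0.05],[0,0,0]],[[0.2,0,-0.05],[0,0,0]],[[0.4,0,-0.05],[0,0,0]],[[0.57,0,-0.05],[0,0,0]],[[0.57,0,-0.05],[0,0,0]]]' 1
python3 -m handwheel '[[[0,0,0],[0,0,0]],[[0,0,0],[0,0,0]],[[0,0,0],[0,0,0]],[[0,0,0],[0,0,0]],[[0,0,0],[0,0,0]],[[0,0,0],[0,0,0]],[[0,0,0],[0,0,0]],[[0,0,0],[0,0,0]]]' -1
python3 - <<'E'
from h import *
from station import robot,capture
s=robot.sense();print(go(s,[*slot2w(-.003,0),.067],SY+np.pi))
c=capture("wrist");cv2.imwrite("pics/w5.png",c["pixels"][:,:,::-1])
E
```

```text
time_s: 10.6
ee_pos: [0.5581, -0.0688, 0.0622]
tcp_rot: [0.732, 0.681, 0.0, -0.0]
force: [-0.2, 0.1, -1.7]
finger_gap: 0.057
grasp_force: 43.0
time_s: 11.6
ee_pos: [0.5623, -0.0093, 0.0674]
tcp_rot: [0.731, 0.683, 0.0, -0.0]
force: [0.2, -0.4, 0.0]
finger_gap: 0.0854
grasp_force: 0.0
time_s: 12.6
ee_pos: [0.5622, -0.0122, 0.0673]
tcp_rot: [0.732, 0.681, 0.0, 0.0]
force: [-0.1, 0.4, 0.2]
finger_gap: 0.0004
grasp_force: 0.0
(array([-1.062,  0.009,  0.003]), array([ 0.,  0., -0.]))
```

View pics/w5.png

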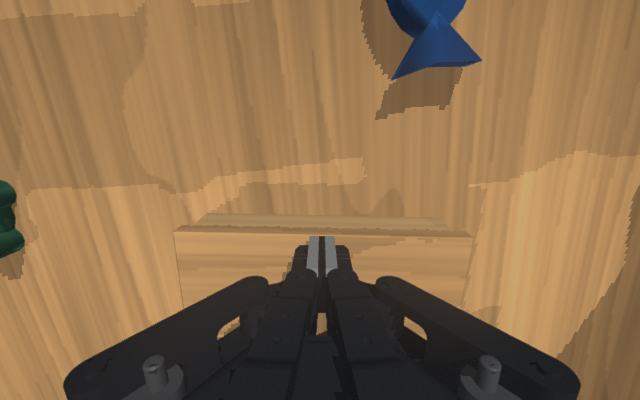

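The fingers are shut on the shelf at about (322,250), behind the tail, and nothing else has moved. Push.

```bash
python3 -m handwheel '[[[-0.09,0,0],[0,0,0]],[[-0.18,0,0],[0,0,0]],[[-0.26,0,0],[0,0,0]],[[-0.34,0,0],[0,0,0]],[[-0.42,0,0],[0,0,0]],[[-0.5,0,0],[0,0,0]],[[-0.5,0,0],[0,0,0]]]'
python3 -m handwheel '[[[-0.08,0,0],[0,0,0]],[[-0.16,0,0],[0,0,0]],[[-0.24,0,0],[0,0,0]],[[-0.32,0,0],[0,0,0]],[[-0.4,0,0],[0,0,0]],[[-0.48,0,0],[0,0,0]],[[-0.56,0,0],[0,0,0]],[[-0.56,0,0],[0,0,0]],[[-0.56,0,0],[0,0,0]]]'
python3 - <<'E'
from h import *
from station import robot,capture
s=robot.sense();print(go(s,[*slot2w(-.003,0),.067],SY+np.pi))
c=capture("side");cv2.imwrite("pics/s6.png",cv2.resize(c["pixels"][80:220,290:460,::-1],None,fx=4,fy=4,interpolation=cv2.INTER_CUBIC))
E
```

```text
time_s: 13.52
ee_pos: [0.5585, -0.0632, 0.0672]
tcp_rot: [0.732, 0.681, -0.0, 0.0]
force: [0.2, 0.4, -0.1]
finger_gap: -0.0001
grasp_force: 0.0
time_s: 14.65
ee_pos: [0.5546, -0.1177, 0.0673]
tcp_rot: [0.732, 0.681, 0.0, -0.0]
force: [-0.5, -0.3, -0.2]
finger_gap: -0.0003
grasp_force: 0.0
(array([-0.004,  0.009,  0.003]), array([ 0., -0., -0.]))
```

View pics/s6.png

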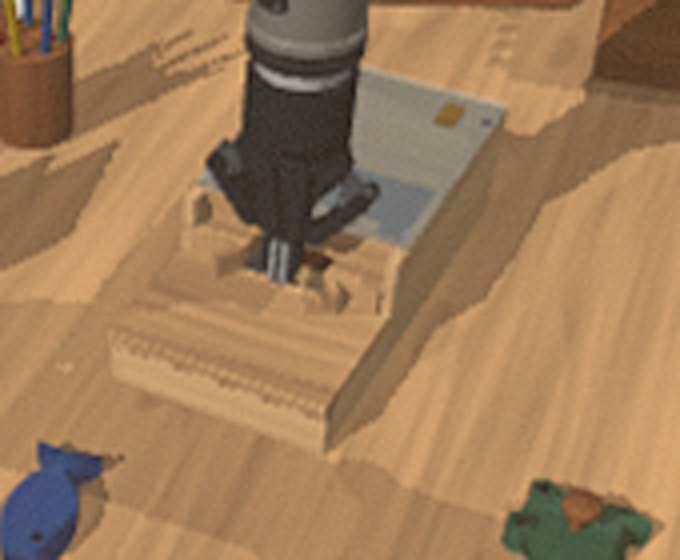

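The side view shows the fingertips at the slot's edge, about (278,260), and the shelf empty. I'll follow through 4 mm, withdraw, then check inside through the lid.

```bash
python3 -m handwheel '[[[-0.02,0,0],[0,0,0]],[[-0.04,0,0],[0,0,0]],[[-0.04,0,0],[0,0,0]],[[-0.04,0,0],[0,0,0]]]'
python3 -m handwheel '[[[0.2,0,0],[0,0,0]],[[0.5,0,-0.1],[0,0,0]],[[0.9,0,-0.4],[0,0,0]],[[1,0,-0.8],[0,0,0]],[[1,0,-1],[0,0,0]]]'
python3 -m handwheel '[[[0.5,-0.3,-0.3],[0,0,0]],[[1,-0.6,-0.6],[0,0,0]],[[1,-0.6,-0.6],[0,0,0]]]'
python3 -m handwheel '[[[0.5,0,0],[0,0,0]],[[1,0,0],[0,0,0]],[[1,0,0],[0,0,0]]]'
python3 - <<'E'
from h import *
from station import capture
c=capture("top")["pixels"][:,:,::-1];d=capture("side")["pixels"][:,:,::-1]
cv2.imwrite("pics/f7.png",np.vstack([cv2.resize(c[110:270,380:560],(450,300)) if 0 else cv2.resize(c[170:280,370:550],(490,300),interpolation=cv2.INTER_CUBIC),cv2.resize(d[80:200,300:496],(490,300),interpolation=cv2.INTER_CUBIC)]))
E
```

```text
time_s: 15.2
ee_pos: [0.5543, -0.1219, 0.0673]
tcp_rot: [0.732, 0.681, 0.0, 0.0]
force: [-0.3, -0.1, -0.1]
finger_gap: 0.0001
grasp_force: 0.0
time_s: 15.82
ee_pos: [0.5623, -0.0192, 0.1694]
tcp_rot: [0.731, 0.683, 0.001, 0.001]
force: [1.2, -0.9, -0.6]
finger_gap: 0.0001
grasp_force: 0.0
time_s: 16.2
ee_pos: [0.5079, 0.086, 0.2293]
tcp_rot: [0.73, 0.684, 0.001, 0.001]
force: [0.5, -1.5, -0.6]
finger_gap: 0.0002
grasp_force: 0.0
time_s: 16.58
ee_pos: [0.5154, 0.1851, 0.2268]
tcp_rot: [0.73, 0.683, 0.0, -0.001]
force: [-0.3, -1.0, 0.7]
finger_gap: -0.0002
grasp_force: 0.0
```

View pics/f7.png

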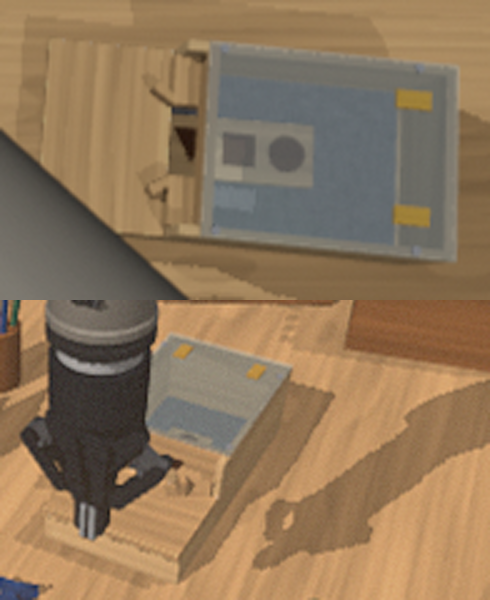

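The composite shows the board inside under the lid: disc at (287,153), square at (238,149), triangle just visible through the slot at (185,140). I'll check that the tail is down using its geometry.

```bash
python3 - <<'E'
from h import *
c=pickle.load(open("top.pkl","rb"))
k=lambda u,v:np.array([370+(u+.5)*180/490-.5,170+(v+.5)*110/300-.5])
M=np.array(c["world_to_cam"])
def at(p,z):
    f=lambda q:proj(c,np.array([[q[0],q[1],z]]))[0]-p
    w=least_squares(f,[.55,-.2]).x-SL;return np.array([w@[np.cos(SY),np.sin(SY)],w@[-np.sin(SY),np.cos(SY)]])
for n,p in dict(frontA=(313,125),frontB=(311,187),disc=(287,153),sq=(238,149),backedge_tri=(175,127),tritip=(189,160)).items(): print(n,at(k(*p),.024).round(4))
b=lambda u,v:np.array([240+(u+.5)/6-.5,175+(v+.5)/6-.5])
w=[]
for p in((527,474),(423,452),(586,486)):
    w.append(least_squares(lambda q:proj(c,np.array([[q[0],q[1],.014]]))[0]-b(*p),[.5,.2]).x)
print("disc-sq, end-disc original",np.linalg.norm(w[0]-w[1]),np.linalg.norm(w[2]-w[0]))
E
```

```text
frontA [0.1389 0.029 ]
frontB [ 0.1377 -0.0287]
disc [0.1151 0.0009]
sq [0.0698 0.0011]
backedge_tri [0.0109 0.017 ]
tritip [ 0.0248 -0.0127]
disc-sq, end-disc original 0.0442429451082421 0.02502524034596125
```

The disc-to-square spacing (45 mm) and the width (58 mm) both fit a board lying flat on the box floor, so the tail is down. The gripper is clear of everything, so I'll hand in.

```bash
python3 -c "
from station import robot
print(robot.sign_off())"
```

```text
the job is handed in; nothing more can be done
None
```

I pushed the board through the slot disc end first and handed the job in; the images show it flat on the box floor, though its tail measures within about 2 mm of the shelf's inner edge, and no verdict was returned.

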